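# Gauge the matching vessel head

### The job

Find the head whose colour matches the vessel standing in the steel drip tray and set it flat in the white ring in the middle of the dark surface plate. Then lift the bridge gauge over it and lower it gently so that both its legs stand flat on the plate and its sprung foot rests squarely on top of the head's boss, and leave it standing there, showing the height. Leave the other head and both vessels where they are.

Things in the scene. Friction and masses are not known exactly. Their poses are not given: they have to be found in the camera images.
- plate: Fixed dark surface plate, 180 (its x) x 260 (its y) x 12 mm thick, top 12 mm above its origin; a thin white painted ring (80 mm diameter, flush) marks the middle of its top. Origin: centre of its underside, on the bench; z up.
- blue_head: Loose steel vessel head, 0.4 kg, mate of the blue-banded vessel: flange 70 mm diameter, 18 mm thick, blue on rim and top; on it a plain steel boss, 34 mm diameter, flat on top, 45 mm high overall. Round: yaw does not matter. Origin: centre of its underside; z up. Grip it by the boss from above, fingertips above the flange.
- orange_head: Loose steel vessel head, 0.4 kg, mate of the orange-banded vessel: flange 70 mm diameter, 18 mm thick, orange on rim and top; on it a plain steel boss, 34 mm diameter, flat on top, 54 mm high overall. Round: yaw does not matter. Origin: centre of its underside; z up. Grip it by the boss from above, fingertips above the flange.
- gauge: Loose bridge gauge, 0.7 kg, standing on its two legs. 140 mm long along its y. Legs centred at y = +61 and -61 mm, 18 mm thick in y, with dark soles 50 mm long in x; clear gap between them 104 mm wide, 75 mm high. Beam above: 30 mm wide (x), 75 to 89 mm over the soles. Symmetrical: half a turn changes nothing. Origin: midway between the legs, at the level of the soles; z up.
- gauge_grip (a point): Middle of the gauge's black housing, the part to grip: 30 mm (gauge x) by 36 mm (gauge y) by 40 mm high, standing on the middle of the beam, 89 to 129 mm over the soles; this point is 109 mm over them. The spindle's red top (11 mm diameter) is flush with the housing's top when free and rises out of it by the reading.
- foot (a joint): The gauge's sprung slide foot, in m: 0 = fully out, foot's sole 30 mm over the level of the leg soles; grows as the foot is pushed up, stop at 0.032. Spring 0.5 N at 0, 2 N at 0.024: far less than the gauge's weight. Standing on the same surface as a part of height H it reads H - 0.030: 0.015 on the blue head, 0.024 on the orange.
- foot_sole (a point): Centre of the underside of the gauge's foot, a steel disc 16 mm in diameter.
- tray: Fixed square steel drip tray 110 x 110 mm, rim 18 mm high, floor 5 mm thick; the vessel standing in it is the next to be served. Origin: centre of its underside.
- blue_vessel: Open-topped steel pressure vessel, upright, 68 mm diameter, 95 mm high, two blue bands outside and a blue liner inside up to 15 mm below the rim. Stands either in the drip tray (then it is the next one) or on the rubber pad. Not to be moved. Origin: centre of its underside.
- orange_vessel: Open-topped steel pressure vessel, upright, 68 mm diameter, 95 mm high, two orange bands outside and a orange liner inside up to 15 mm below the rim. Stands either in the drip tray (then it is the next one) or on the rubber pad. Not to be moved. Origin: centre of its underside.
There are look-alikes about, which are no part of the job. Leave any red look-alike of the orange_head alone.

How it is judged:
On the way:
1. the head that matches the vessel in the drip tray stands flat in the middle of the plate, let go (((horizontal distance between blue_vessel and tray below 0.05 m and z of blue_head in the frame of plate between 0.009 and 0.015 m and horizontal distance between blue_head and plate below 0.04 m and angle between blue_head's own z axis and vertical below 0.05 rad and contact force between the fingers and blue_head below 0.1 N and linear speed of blue_head below 0.02 m/s) or (horizontal distance between orange_vessel and tray below 0.05 m and z of orange_head in the frame of plate between 0.009 and 0.015 m and horizontal distance between orange_head and plate below 0.04 m and angle between orange_head's own z axis and vertical below 0.05 rad and contact force between the fingers and orange_head below 0.1 N and linear speed of orange_head below 0.02 m/s))), for 0.2 s.
At the end, for the whole second after the job is handed in: Head matching the tray's vessel upright on the plate, within 40 mm of its middle; gauge standing on the plate (2.5 mm, 0.03 rad), foot within 8 mm of the head's axis, reading within 2 mm of 0.015 (blue) or 0.024 (orange); all released, at rest (((horizontal distance between blue_vessel and tray below 0.05 m and z of blue_head in the frame of plate between 0.009 and 0.015 m and horizontal distance between blue_head and plate below 0.04 m and angle between blue_head's own z axis and vertical below 0.05 rad and contact force between the fingers and blue_head below 0.1 N and linear speed of each of blue_head, gauge below 0.02 m/s and value of joint foot between 0.013 and 0.017 m and z of gauge in the frame of plate between 0.0095 and 0.0145 m and horizontal distance between foot_sole and blue_head below 0.008 m and angle between gauge's own z axis and vertical below 0.03 rad and contact force between the fingers and gauge below 0.1 N) or (horizontal distance between orange_vessel and tray below 0.05 m and z of orange_head in the frame of plate between 0.009 and 0.015 m and horizontal distance between orange_head and plate below 0.04 m and angle between orange_head's own z axis and vertical below 0.05 rad and contact force between the fingers and orange_head below 0.1 N and linear speed of each of orange_head, gauge below 0.02 m/s and value of joint foot between 0.022 and 0.026 m and z of gauge in the frame of plate between 0.0095 and 0.0145 m and horizontal distance between foot_sole and orange_head below 0.008 m and angle between gauge's own z axis and vertical below 0.03 rad and contact force between the fingers and gauge below 0.1 N))); the robot touches nothing.
It fails at once if the other head or a vessel was moved more than 20 mm (distance of any of blue_vessel, orange_vessel from where it was at the start of the episode above 0.02 m or (horizontal distance between blue_vessel and tray below 0.05 m and distance of orange_head from where it was at the start of the episode above 0.02 m) or (horizontal distance between orange_vessel and tray below 0.05 m and distance of blue_head from where it was at the start of the episode above 0.02 m)).
It fails at once if the gauge struck or pressed a head with more than 15 N (the foot's spring alone gives under 4 N) (contact force between gauge and blue_head above 15 N or contact force between gauge and orange_head above 15 N).
It fails at once if the gauge was dropped or rammed onto the plate (over 60 N) (contact force between gauge and plate above 60 N).
It also fails if it takes over 64 s, if anything falls off the work surface, if the arm or the gripper's body presses on something with over 40 N, if the wrist force passes 120 N, or if a joint passes its speed limit or range.

### The arm

A 6-joint arm with a two-finger parallel gripper is mounted at the origin on the work surface. World frame = base frame: x ahead of the robot, y to its left, z up, the work surface at z = 0. Lengths are in m, angles in rad, forces in N, time in s.
With the tool pointing down it reaches from about 0.375 to 0.9 m from the base axis. Payload 3.1 kg.
Tool frame: the origin (TCP) lies midway between the tips of the shut fingers; the grasp point (between the pads) lies 19 mm behind it (manip.pinch_z is the distance from the TCP to the grasp point, in m); z points along the fingers, y is the line along which they close (so a half turn about z gives the same grasp; the last joint's range is limited). The gripper opens to 85 mm and grips with 20 to 120 N. Pads are 22 mm wide; open, the fingers measure 114 mm over their backs; the gripper's body (76 mm by 85 mm) begins 54 mm behind the grasp point. The pads swing forward as they close: fully open they stand 13 mm farther back than shut.
Start: joints at [-1.369, 0.527, 1.433, -0, 1.181, -0.178], TCP at [0.232, -0.58, 0.231] pointing down, gripper open.
Joint ranges: [-3.08, 3.08], [-0.75, 2.2], [0.22, 2.44], [-1.43, 4.57], [0, 2.65], [-2.85, 2.85]. Speed limits (rad/s): [2.79, 2.79, 3.14, 3.14, 3.14, 3.14].

### API

Orientations are given as a unit quaternion [x, y, z, w].
In Python, from station import manip, viewer, ticket gives the robot as it stands.
- The arm moves only by the shell command python3 -m creep 'ROWS' [FORCE]. ROWS is JSON, a list of rows, each an object with "slide": the shift along the tool's x, y, z in cm, a list of three; "angular": the turn, a rotation vector about the tool's x, y, z in rad, a list of three; "claw": the opening, from -1 (shut) to 1 (fully open). A call has 1 to 10 rows; each row shifts and turns the commanded pose from where the row before left it, along the tool's axes as they then stand; what a row does not reach is not made up. A row lasts 1/12 s, in which the tool goes at most 41.7 mm and 7.16 degrees, less where a joint would pass 70% of its speed; a pose out of reach is approached as far as the arm can. A call with a gripper value outside its range is refused whole. The fingers move at their own pace and stop on an object; FORCE is the grip in N (left out, the last holds). Time passes only in rows, so rows that do not move let the fingers close. It gives the time, the measured TCP pose, the force, the opening and the grip force at its end, in the units of the state.
- manip.sense(): the state, without advancing time (a new reading comes with each control period).
- viewer.snapshot(name): name is "side" or "top"; returns the picture (384x512x3 uint8, blue, green, red); there is no depth.
- viewer.calibration(name): a dict with "fov_y" (degrees; the focal length in pixels is half the picture's height over the tangent of half this angle, whatever the lens; pixels are square), "cx", "cy" (the principal point, pixels), "T" (4x4, takes a point from camera to world coordinates). Camera axes: x right, y up, looking along -z (the intrinsics and any distortion apply to the point x, -y, -z); pixel columns grow to the right and rows downward; lengths in m; the calibration is good to about 2 mm. A picture is of the moment at which its call begins. calibration takes no time and is no camera call.
- ticket.sign_off(): hands the job in; it is judged then, once.
The state is a dict: "t": time; "q": joint angles; "qd": joint speeds; "tau": joint torques, N m; "tcp_pos": TCP position; "tool_rot": TCP orientation; "force": force on the tool from outside, world axes, zero at the start; "ft_torque": the same for the moment, N m; "finger_gap": opening from 0.0 (shut) to 1.0 (fully open); "gripper_force": force on a finger pad.
Only numpy, scipy, OpenCV 4.12 (cv2) and the standard library are available. Lean on these libraries where they do the work, as an engineer would, in place of code of your own. Each camera call takes 0.05 s, during which the arm holds its last target. There are 200 camera calls.

## Working session

There is one attempt and no reset: what is moved stays moved. The work goes in short steps, Python scripts to look and compute and a shell command to move; the robot and the scene stay as the last step left them, time stands still between calls to the robot, and variables do not carry over. Pictures are saved under pics/ and viewed, at most 10 in all, crops included, and the job is handed in when it is done.

```bash
ls; mkdir -p pics; python3 - <<'E'
from station import manip, viewer
import cv2
for n in("side","top"):
    im=viewer.snapshot(n); cv2.imwrite(f"pics/{n}0.png",im)
    c=viewer.calibration(n); print(n,c)
s=manip.sense(); print(s['t'],s['tcp_pos'],s['tool_rot'],manip.pinch_z)
E
```

```text
pics
side {'fov_y': 56.197790614969215, 'cx': 257.75087666534813, 'cy': 194.68871618702, 'T': array([[-0.84427235,  0.38614777, -0.37161015,  0.16685083],
       [-0.53590203, -0.61302207,  0.58052817,  0.59564341],
       [-0.00363557,  0.68927051,  0.72449496,  0.79348852],
       [ 0.        ,  0.        ,  0.        ,  1.        ]])}
top {'fov_y': 56.87686887042408, 'cx': 248.53425357371208, 'cy': 191.41691478488218, 'T': array([[-0.01684779,  0.98675238, -0.16135644,  0.37828836],
       [-0.99979307, -0.01846595, -0.00853399,  0.01765697],
       [-0.01140054,  0.16117927,  0.9868593 ,  0.97292128],
       [ 0.        ,  0.        ,  0.        ,  1.        ]])}
0.1 [ 0.23217758 -0.579575    0.23043973] [ 9.81933861e-01  1.89221958e-01 -2.31445427e-06 -9.71163660e-04] 0.0187
```

View pics/top0.png

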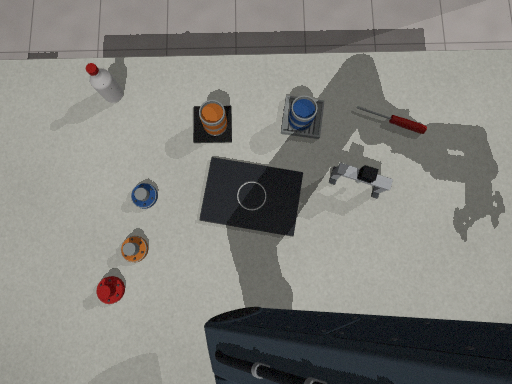

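View pics/side0.png

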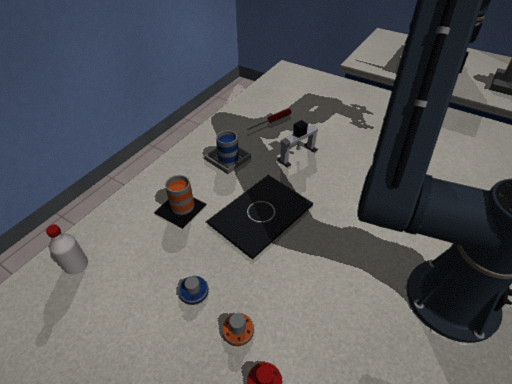

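The top view shows the blue vessel in the steel tray at (303,115) and the orange vessel on the black pad. The blue head is at (145,195), the ring at (252,196) and the gauge housing at (369,174). In the side view they are at (194,289), (261,211) and (300,129).

```bash
cat > h.py <<'E'
import numpy as np, cv2
from station import viewer
def ray(n,uv):
    c=viewer.calibration(n); f=192/np.tan(np.radians(c['fov_y']/2)); T=np.array(c['T'])
    d=np.array([(uv[0]-c['cx'])/f,-(uv[1]-c['cy'])/f,-1.]); d=T[:3,:3]@d
    return T[:3,3],d
def plane(n,uv,z):
    o,d=ray(n,uv); return o+d*(z-o[2])/d[2]
def pix(n,p):
    c=viewer.calibration(n); f=192/np.tan(np.radians(c['fov_y']/2)); T=np.array(c['T'])
    q=T[:3,:3].T@(np.asarray(p)-T[:3,3]); return np.array([c['cx']+f*q[0]/-q[2],c['cy']+f*q[1]/q[2]])
def tri(a,b):
    (o1,d1),(o2,d2)=ray("top",a),ray("side",b)
    s=np.linalg.lstsq(np.c_[d1,-d2],o2-o1,rcond=None)[0]
    p,q=o1+s[0]*d1,o2+s[1]*d2; return (p+q)/2,np.linalg.norm(p-q)
def blobs(mask,roi,amin=8):
    x0,y0,x1,y1=roi; m=np.zeros_like(mask); m[y0:y1,x0:x1]=mask[y0:y1,x0:x1]
    n,l,st,ce=cv2.connectedComponentsWithStats(m)
    return [(int(st[i,4]),ce[i].round(1),st[i,:4],l==i) for i in range(1,n) if st[i,4]>=amin]
E
python3 - <<'E'
from h import *
R={'top':dict(h=(125,175,165,215),r=(230,175,275,215),g=(322,155,400,205)),'side':dict(h=(170,265,215,310),r=(240,195,282,228),g=(268,112,325,170))}
tiles=[]
for n in('top','side'):
    im=cv2.imread(f'pics/{n}0.png'); hsv=cv2.cvtColor(im,cv2.COLOR_BGR2HSV)
    blue=cv2.inRange(hsv,(100,120,30),(130,255,255))
    for b in blobs(blue,R[n]['h']):
        hull=cv2.convexHull(cv2.findNonZero(b[3].astype(np.uint8)))
        e=cv2.fitEllipse(hull); print(n,'blue',b[:3],e, plane(n,e[0],.012))
    x0,y0,x1,y1=R[n]['r']
    for b in blobs(cv2.inRange(cv2.cvtColor(im,cv2.COLOR_BGR2GRAY),90,255),R[n]['r'],20):
        e=cv2.fitEllipse(cv2.findNonZero(b[3].astype(np.uint8))); print(n,'ring',b[:3],e,plane(n,e[0],.012))
    dark=cv2.inRange(hsv,(0,0,0),(180,255,45))
    for b in blobs(dark,R[n]['g'],5): print(n,'dark',b[:3])
    for k in 'hg':
        x0,y0,x1,y1=R[n][k]; t=im[y0:y1,x0:x1]; s=min(400/(x1-x0),300/(y1-y0)); t=cv2.resize(t,None,fx=s,fy=s,interpolation=cv2.INTER_CUBIC)
        tiles.append(cv2.copyMakeBorder(t,0,300-t.shape[0],0,400-t.shape[1],cv2.BORDER_CONSTANT)); print(n,k,s)
cv2.imwrite('pics/crop0.png',np.vstack([np.hstack(tiles[:2]),np.hstack(tiles[2:])]))
E
```

```text
top blue (232, array([144.1, 195.6]), array([132, 184,  23,  23], dtype=int32)) ((143.070556640625, 194.86630249023438), (22.368789672851562, 23.752145767211914), 44.38094711303711) [0.53121814 0.31629109 0.012     ]
top ring (53, array([241.9, 190.8]), array([237, 182,  19,  25], dtype=int32)) ((251.30743408203125, 195.64840698242188), (27.789094924926758, 28.20832061767578), 96.9294662475586) [0.52351136 0.0185644  0.012     ]
top dark (256, array([367.3, 173.7]), array([357, 165,  21,  18], dtype=int32))
top h 7.5
top g 5.128205128205129
side blue (267, array([193.3, 290.7]), array([180, 277,  27,  24], dtype=int32)) ((192.603271484375, 288.1917724609375), (22.8947696685791, 27.795734405517578), 70.20641326904297) [0.53390822 0.31522338 0.012     ]
side blue (30, array([196.3, 300.8]), array([184, 294,  23,  10], dtype=int32)) ((193.7217559814453, 294.2496032714844), (18.150177001953125, 25.262086868286133), 76.26091766357422) [0.52144269 0.32618569 0.012     ]
side dark (104, array([278.3, 116.6]), array([268, 112,  23,  11], dtype=int32))
side dark (194, array([299.7, 128.4]), array([293, 120,  15,  18], dtype=int32))
side dark (79, array([309.7, 144.2]), array([304, 135,  13,  17], dtype=int32))
side dark (115, array([283.2, 154.5]), array([277, 142,  14,  25], dtype=int32))
side h 6.666666666666667
side g 5.172413793103448
```

View pics/crop0.png

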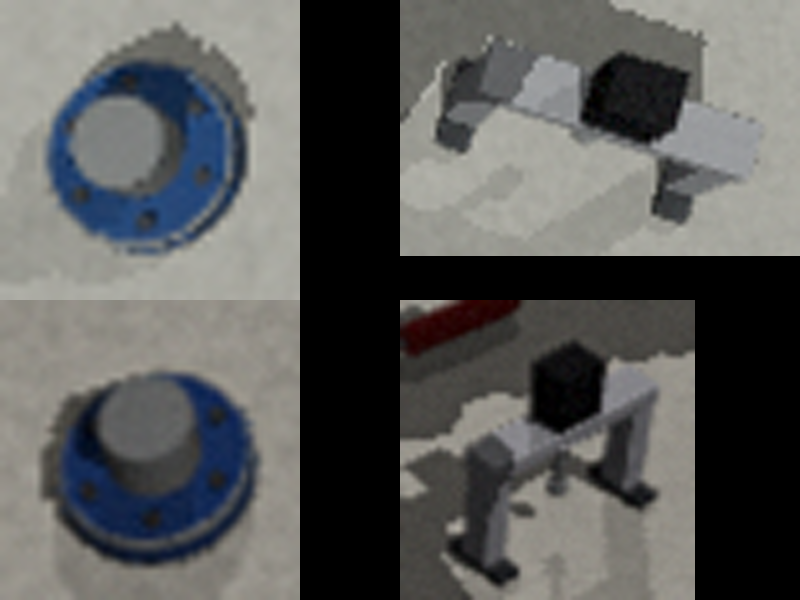

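The crop shows the blue head's boss top at top-view pixel (140.6,194.1) and side-view pixel (192.2,282.6). The gauge's beam ends, dark housing and soles are also clear. I'll compute positions and the gauge yaw from these.

```bash
python3 - <<'E'
from h import *
a,b=(140.6,194.1),(192.2,282.6)
print('boss',plane('top',a,.045),plane('side',b,.045),tri(a,b))
for n,roi in(('top',(230,175,275,215)),('side',(240,195,282,228))):
    im=cv2.imread(f'pics/{n}0.png'); g=cv2.cvtColor(im,cv2.COLOR_BGR2GRAY); x0,y0,x1,y1=roi
    th=cv2.morphologyEx(g,cv2.MORPH_TOPHAT,np.ones((5,5)))[y0:y1,x0:x1]
    p=cv2.findNonZero((th>25).astype(np.uint8))
    e=cv2.fitEllipse(p); c=(e[0][0]+x0,e[0][1]+y0); print('ring',n,len(p),c,e[1],plane(n,c,.012))
t=lambda u,v:((u-400)/5.128+322-.4,v/5.128+155-.4)
s=lambda u,v:((u-400)/5.172+268-.4,(v-300)/5.172+112-.4)
P=[plane('top',t(*q),.089) for q in((760,122),(743,182),(488,38),(470,97))]
print('beam top',np.round(P,4),'centre',np.mean(P,0))
P=np.array(P); L=(P[0]+P[1]-P[2]-P[3])/2; print('len',np.linalg.norm(L),'yaw y-axis',np.degrees(np.arctan2(L[1],L[0])),'w',np.linalg.norm(P[0]-P[1]),np.linalg.norm(P[2]-P[3]))
S=[plane('side',s(*q),.129) for q in((532,372),(572,343),(606,360),(566,389))]
print('housing side',np.round(S,4),np.mean(S,0))
T=[plane('top',t(*q),.129) for q in((622,52),(690,70),(660,122),(592,100))]
print('housing top',np.round(T,4),np.mean(T,0))
# soles side view at z~0.004: ends
Q=[plane('side',s(*q),.0) for q in((452,540),(505,582),(590,465),(640,507))]
print('soles',np.round(Q,4),np.mean(Q,0))
E
```

```text
boss [0.52815107 0.3126891  0.045     ] [0.5284635  0.31634582 0.045     ] (array([0.52964752, 0.31448149, 0.04072335]), np.float64(0.0017582206935354155))
ring top 146 (251.29463577270508, 195.37863540649414) (27.813655853271484, 28.094377517700195) [0.52425975 0.01858594 0.012     ]
ring side 121 (260.6646957397461, 211.20395851135254) (20.667774200439453, 26.772424697875977) [0.52550018 0.02029441 0.012     ]
beam top [[ 0.5494 -0.3377  0.089 ]
 [ 0.5196 -0.3269  0.089 ]
 [ 0.5946 -0.2064  0.089 ]
 [ 0.5648 -0.1957  0.089 ]] centre [ 0.55708952 -0.26666345  0.089     ]
len 0.13879880355288055 yaw y-axis -108.98711707068125 w 0.031694133692798776 0.03165224633037003
housing side [[ 0.5739 -0.2471  0.129 ]
 [ 0.5675 -0.2866  0.129 ]
 [ 0.5418 -0.2818  0.129 ]
 [ 0.5486 -0.2428  0.129 ]] [ 0.55794336 -0.26458872  0.129     ]
housing top [[ 0.5767 -0.2592  0.129 ]
 [ 0.5674 -0.2907  0.129 ]
 [ 0.5426 -0.2747  0.129 ]
 [ 0.5538 -0.2435  0.129 ]] [ 0.56010683 -0.26699649  0.129     ]
soles [[ 0.6086 -0.2201  0.    ]
 [ 0.5594 -0.2027  0.    ]
 [ 0.5684 -0.3375  0.    ]
 [ 0.5198 -0.3155  0.    ]] [ 0.56403437 -0.26895652  0.        ]
```

All views agree, so I'll take these positions:
- Head: (0.528, 0.3145)
- Plate centre: (0.525, 0.0195)
- Gauge: (0.558, -0.266), long axis at 71°

I'll turn the tool so that y lies along the gauge's x, then use translations only.

```bash
cat > go.py <<'E'
import sys,numpy as np
from station import manip
from scipy.spatial.transform import Rotation as R
s=manip.sense(); r=R.from_quat(s['tool_rot']); M=r.as_matrix()
print('t',round(s['t'],2),'tcp',np.round(s['tcp_pos'],4),'xt yaw',np.degrees(np.arctan2(M[1,0],M[0,0])).round(2),'tilt mrad',np.round(M[:2,2]*1e3,1),'gap',s['finger_gap'],'gf',s['gripper_force'],'F',np.round(s['force'],1),'q',np.round(s['q'],2))
p=s['tcp_pos']
for a in sys.argv[1:]:
    w=np.array(eval(a),float); print(a,'slide cm',np.round(M.T@(w-p)*100,2)); p=w
E
python3 -m creep '[{"slide":[0,0,0],"angular":[0,0,-0.1227],"claw":1},{"slide":[0,0,0],"angular":[0,0,-0.1227],"claw":1},{"slide":[0,0,0],"angular":[0,0,-0.1227],"claw":1},{"slide":[0,0,0],"angular":[0,0,-0.1227],"claw":1},{"slide":[0,0,0],"angular":[0,0,-0.1227],"claw":1},{"slide":[0,0,0],"angular":[0,0,-0.1227],"claw":1},{"slide":[0,0,0],"angular":[0,0,-0.1227],"claw":1},{"slide":[0,0,0],"angular":[0,0,0],"claw":1}]' 30
python3 go.py .45,-.3,.231 .528,.05,.231 .528,.3145,.231 .528,.3145,.08 .528,.3145,.021
```

```text
t: 0.77
tcp_pos: [0.2322, -0.5798, 0.2307]
tool_rot: [0.813, 0.582, 0.0, -0.001]
force: [-0.6, 0.5, 0.3]
finger_gap: 1.003
gripper_force: 0.0
t 0.77 tcp [ 0.2322 -0.5798  0.2307] xt yaw 71.14 tilt mrad [-0.3  1.3] gap 1.003345643919585 gf 0.0 F [-0.6  0.5  0.3] q [-1.37  0.53  1.43 -0.    1.18 -1.04]
.45,-.3,.231 slide cm [33.52 11.57  0.  ]
.528,.05,.231 slide cm [35.64 -3.93  0.04]
.528,.3145,.231 slide cm [25.03 -8.55  0.03]
.528,.3145,.08 slide cm [-2.00e-02  1.00e-02  1.51e+01]
.528,.3145,.021 slide cm [-0.01  0.    5.9 ]
```

```bash
python3 -m creep '[{"slide":[3.35,1.16,0],"angular":[0,0,0],"claw":1},{"slide":[3.35,1.16,0],"angular":[0,0,0],"claw":1},{"slide":[3.35,1.16,0],"angular":[0,0,0],"claw":1},{"slide":[3.35,1.16,0],"angular":[0,0,0],"claw":1},{"slide":[3.35,1.16,0],"angular":[0,0,0],"claw":1},{"slide":[3.35,1.16,0],"angular":[0,0,0],"claw":1},{"slide":[3.35,1.16,0],"angular":[0,0,0],"claw":1},{"slide":[3.35,1.16,0],"angular":[0,0,0],"claw":1},{"slide":[3.35,1.16,0],"angular":[0,0,0],"claw":1},{"slide":[3.35,1.16,0],"angular":[0,0,0],"claw":1}]' >/dev/null
python3 -m creep '[{"slide":[3.56,-0.39,0],"angular":[0,0,0],"claw":1},{"slide":[3.56,-0.39,0],"angular":[0,0,0],"claw":1},{"slide":[3.56,-0.39,0],"angular":[0,0,0],"claw":1},{"slide":[3.56,-0.39,0],"angular":[0,0,0],"claw":1},{"slide":[3.56,-0.39,0],"angular":[0,0,0],"claw":1},{"slide":[3.56,-0.39,0],"angular":[0,0,0],"claw":1},{"slide":[3.56,-0.39,0],"angular":[0,0,0],"claw":1},{"slide":[3.56,-0.39,0],"angular":[0,0,0],"claw":1},{"slide":[3.56,-0.39,0],"angular":[0,0,0],"claw":1},{"slide":[3.56,-0.39,0],"angular":[0,0,0],"claw":1}]' >/dev/null
python3 -m creep '[{"slide":[3.1,-1.07,0],"angular":[0,0,0],"claw":1},{"slide":[3.13,-1.07,0],"angular":[0,0,0],"claw":1},{"slide":[3.13,-1.07,0],"angular":[0,0,0],"claw":1},{"slide":[3.13,-1.07,0],"angular":[0,0,0],"claw":1},{"slide":[3.13,-1.07,0],"angular":[0,0,0],"claw":1},{"slide":[3.13,-1.07,0],"angular":[0,0,0],"claw":1},{"slide":[3.13,-1.07,0],"angular":[0,0,0],"claw":1},{"slide":[3.13,-1.07,0],"angular":[0,0,0],"claw":1},{"slide":[0,0,0],"angular":[0,0,0],"claw":1},{"slide":[0,0,0],"angular":[0,0,0],"claw":1}]' >/dev/null
python3 go.py .528,.3145,.08 .528,.3145,.021
```

```text
t 3.27 tcp [0.5294 0.3141 0.2308] xt yaw 71.08 tilt mrad [-0.6 -0.5] gap 0.9995651987362257 gf 0.0 F [-0.2  0.4 -0.2] q [ 0.35  0.52  1.46 -0.    1.17  0.68]
.528,.3145,.08 slide cm [ 0.   -0.14 15.08]
.528,.3145,.021 slide cm [0.  0.  5.9]
```

```bash
python3 -m creep '[{"slide":[0,-0.14,3.0],"angular":[0,0,0],"claw":1},{"slide":[0,0,3.0],"angular":[0,0,0],"claw":1},{"slide":[0,0,3.0],"angular":[0,0,0],"claw":1},{"slide":[0,0,3.0],"angular":[0,0,0],"claw":1},{"slide":[0,0,3.1],"angular":[0,0,0],"claw":1},{"slide":[0,0,1.5],"angular":[0,0,0],"claw":1},{"slide":[0,0,1.5],"angular":[0,0,0],"claw":1},{"slide":[0,0,1.5],"angular":[0,0,0],"claw":1},{"slide":[0,0,1.4],"angular":[0,0,0],"claw":1},{"slide":[0,0,0],"angular":[0,0,0],"claw":1}]' 
python3 -m creep '[{"slide":[0,0,0],"angular":[0,0,0],"claw":-1},{"slide":[0,0,0],"angular":[0,0,0],"claw":-1},{"slide":[0,0,0],"angular":[0,0,0],"claw":-1},{"slide":[0,0,0],"angular":[0,0,0],"claw":-1},{"slide":[0,0,0],"angular":[0,0,0],"claw":-1},{"slide":[0,0,0],"angular":[0,0,0],"claw":-1},{"slide":[0,0,0],"angular":[0,0,0],"claw":-1},{"slide":[0,0,0],"angular":[0,0,0],"claw":-1},{"slide":[0,0,0],"angular":[0,0,0],"claw":-1},{"slide":[0,0,0],"angular":[0,0,0],"claw":-1}]' 50
python3 go.py
```

```text
t: 4.1
tcp_pos: [0.5269, 0.3106, 0.0186]
tool_rot: [0.815, 0.579, -0.003, -0.001]
force: [-0.2, -0.2, -0.1]
finger_gap: 1.0
gripper_force: 0.0
t: 4.93
tcp_pos: [0.53, 0.3132, 0.0228]
tool_rot: [0.814, 0.581, 0.001, 0.001]
force: [0.5, -1.6, 6.2]
finger_gap: 0.379
gripper_force: 50.2
t 4.93 tcp [0.53   0.3132 0.0228] xt yaw 71.03 tilt mrad [3.  0.6] gap 0.3786405140199687 gf 50.23964703083038 F [ 0.5 -1.6  6.2] q [ 0.35  0.8   1.59 -0.    0.75  0.68]
```

```bash
python3 -m creep '[{"slide":[0,0,-0.5],"angular":[0,0,0],"claw":-1},{"slide":[0,0,-1],"angular":[0,0,0],"claw":-1},{"slide":[0,0,-1.5],"angular":[0,0,0],"claw":-1},{"slide":[0,0,-2],"angular":[0,0,0],"claw":-1},{"slide":[0,0,-2],"angular":[0,0,0],"claw":-1},{"slide":[0,0,-1],"angular":[0,0,0],"claw":-1},{"slide":[0,0,0],"angular":[0,0,0],"claw":-1},{"slide":[0,0,0],"angular":[0,0,0],"claw":-1},{"slide":[0,0,0],"angular":[0,0,0],"claw":-1}]' 
python3 go.py .525,.0195,.102 ; python3 - <<'E'
from h import *
for n,(x0,y0,x1,y1) in dict(top=(110,150,250,250),side=(120,200,320,330)).items():
    im=viewer.snapshot(n)
    cv2.imwrite(f'pics/{n}1.png',im)
a,b=[cv2.imread(f'pics/{n}1.png') for n in('top','side')]
cv2.imwrite('pics/c1.png',np.hstack([cv2.resize(a[140:270,90:290],(400,260)),cv2.resize(b[200:330,120:320],(400,260))]))
E
```

```text
t: 5.68
tcp_pos: [0.5277, 0.3127, 0.1003]
tool_rot: [0.814, 0.581, -0.001, -0.0]
force: [0.3, 0.5, -3.4]
finger_gap: 0.379
gripper_force: 50.0
t 5.68 tcp [0.5277 0.3127 0.1003] xt yaw 71.03 tilt mrad [-2.4 -0.9] gap 0.37855222468613514 gf 49.99569654464722 F [ 0.3  0.5 -3.4] q [0.35 0.68 1.57 0.   0.9  0.68]
.525,.0195,.102 slide cm [-27.81   9.28  -0.15]
```

View pics/c1.png

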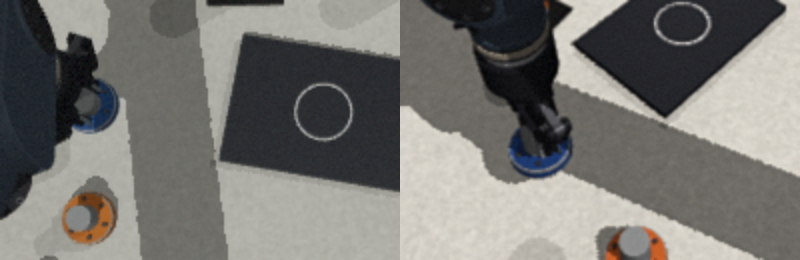

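Lifted, with the blue head in the fingers and level. The orange head is untouched at crop (90,217). Next I'll carry it to the ring.

```bash
python3 -m creep '[{"slide":[-1,0.33,0],"angular":[0,0,0],"claw":-1},{"slide":[-2,0.67,0],"angular":[0,0,0],"claw":-1},{"slide":[-2,0.67,0],"angular":[0,0,0],"claw":-1},{"slide":[-2,0.67,0],"angular":[0,0,0],"claw":-1},{"slide":[-2,0.67,0],"angular":[0,0,0],"claw":-1},{"slide":[-2,0.67,0],"angular":[0,0,0],"claw":-1},{"slide":[-2,0.67,0],"angular":[0,0,0],"claw":-1},{"slide":[-2,0.67,0],"angular":[0,0,0],"claw":-1},{"slide":[-2,0.67,0],"angular":[0,0,0],"claw":-1},{"slide":[-2,0.67,0],"angular":[0,0,0],"claw":-1}]' >/dev/null
python3 -m creep '[{"slide":[-2,0.67,0],"angular":[0,0,0],"claw":-1},{"slide":[-2,0.67,0],"angular":[0,0,0],"claw":-1},{"slide":[-2,0.67,0],"angular":[0,0,0],"claw":-1},{"slide":[-1.5,0.5,0],"angular":[0,0,0],"claw":-1},{"slide":[-1,0.33,0],"angular":[0,0,0],"claw":-1},{"slide":[-0.3,0.1,0],"angular":[0,0,0],"claw":-1},{"slide":[0,0,0],"angular":[0,0,0],"claw":-1},{"slide":[0,0,0],"angular":[0,0,0],"claw":-1},{"slide":[0,0,0],"angular":[0,0,0],"claw":-1}]'
python3 go.py .525,.0195,.06 .525,.0195,.035
```

```text
t: 7.37
tcp_pos: [0.5261, 0.0207, 0.1012]
tool_rot: [0.814, 0.581, -0.0, -0.0]
force: [-0.1, -0.8, -1.3]
finger_gap: 0.379
gripper_force: 50.0
t 7.37 tcp [0.5261 0.0207 0.1012] xt yaw 71.08 tilt mrad [-0.5  0.4] gap 0.37912802061172207 gf 50.00532031059265 F [-0.1 -0.8 -1.3] q [-0.17  0.59  1.79  0.    0.76  0.16]
.525,.0195,.06 slide cm [-0.15 -0.06  4.12]
.525,.0195,.035 slide cm [-0.   0.   2.5]
```

```bash
python3 -m creep '[{"slide":[-0.1,0,1],"angular":[0,0,0],"claw":-1},{"slide":[0,0,1.5],"angular":[0,0,0],"claw":-1},{"slide":[0,0,1.5],"angular":[0,0,0],"claw":-1},{"slide":[0,0,1],"angular":[0,0,0],"claw":-1},{"slide":[0,0,0.6],"angular":[0,0,0],"claw":-1},{"slide":[0,0,0.4],"angular":[0,0,0],"claw":-1},{"slide":[0,0,0.3],"angular":[0,0,0],"claw":-1},{"slide":[0,0,0],"angular":[0,0,0],"claw":-1},{"slide":[0,0,0],"angular":[0,0,0],"claw":-1}]'
python3 -m creep '[{"slide":[0,0,0.2],"angular":[0,0,0],"claw":-1},{"slide":[0,0,0.15],"angular":[0,0,0],"claw":-1},{"slide":[0,0,0.1],"angular":[0,0,0],"claw":-1},{"slide":[0,0,0],"angular":[0,0,0],"claw":-1}]'
```

```text
t: 8.12
tcp_pos: [0.5263, 0.019, 0.0385]
tool_rot: [0.814, 0.581, 0.0, 0.0]
force: [-0.6, 0.1, -3.2]
finger_gap: 0.378
gripper_force: 50.0
t: 8.45
tcp_pos: [0.5264, 0.0188, 0.0348]
tool_rot: [0.814, 0.581, 0.0, 0.0]
force: [-0.9, -0.8, 3.7]
finger_gap: 0.378
gripper_force: 50.8
```

```bash
python3 -m creep '[{"slide":[0,0,0],"angular":[0,0,0],"claw":0.2},{"slide":[0,0,0],"angular":[0,0,0],"claw":0.4},{"slide":[0,0,0],"angular":[0,0,0],"claw":0.8},{"slide":[0,0,0],"angular":[0,0,0],"claw":1},{"slide":[0,0,0],"angular":[0,0,0],"claw":1},{"slide":[0,0,-1],"angular":[0,0,0],"claw":1},{"slide":[0,0,-2],"angular":[0,0,0],"claw":1},{"slide":[0,0,-4],"angular":[0,0,0],"claw":1},{"slide":[0,0,-4],"angular":[0,0,0],"claw":1},{"slide":[0,0,-4],"angular":[0,0,0],"claw":1}]'
python3 -m creep '[{"slide":[0,0,-4],"angular":[0,0,0],"claw":1},{"slide":[0,0,-2],"angular":[0,0,0],"claw":1},{"slide":[0,0,0],"angular":[0,0,0],"claw":1},{"slide":[0,0,0],"angular":[0,0,0],"claw":1}]'
python3 go.py .558,-.266,.239 .558,-.266,.15 .558,-.266,.092
```

```text
t: 9.28
tcp_pos: [0.5253, 0.0191, 0.1857]
tool_rot: [0.814, 0.581, -0.0, -0.0]
force: [1.6, 0.1, -0.9]
finger_gap: 0.997
gripper_force: 0.0
t: 9.62
tcp_pos: [0.5265, 0.0189, 0.2457]
tool_rot: [0.814, 0.581, 0.001, 0.001]
force: [-0.9, 0.3, -0.4]
finger_gap: 1.0
gripper_force: 0.0
t 9.62 tcp [0.5265 0.0189 0.2457] xt yaw 71.04 tilt mrad [ 3.8 -0.7] gap 0.9995144908654818 gf 0.0 F [-0.9  0.3 -0.4] q [-0.18  0.38  1.66  0.    1.1   0.15]
.558,-.266,.239 slide cm [-25.92  12.24   0.7 ]
.558,-.266,.15 slide cm [-0.01 -0.03  8.9 ]
.558,-.266,.092 slide cm [-0.   -0.02  5.8 ]
```

```bash
python3 -m creep '[{"slide":[-2.6,1.22,0],"angular":[0,0,0],"claw":1},{"slide":[-2.6,1.22,0],"angular":[0,0,0],"claw":1},{"slide":[-2.6,1.22,0],"angular":[0,0,0],"claw":1},{"slide":[-2.6,1.22,0],"angular":[0,0,0],"claw":1},{"slide":[-2.6,1.22,0],"angular":[0,0,0],"claw":1},{"slide":[-2.6,1.22,0],"angular":[0,0,0],"claw":1},{"slide":[-2.6,1.22,0],"angular":[0,0,0],"claw":1},{"slide":[-2.6,1.22,0],"angular":[0,0,0],"claw":1},{"slide":[-2.6,1.22,0],"angular":[0,0,0],"claw":1},{"slide":[-2.6,1.22,0],"angular":[0,0,0],"claw":1}]' >/dev/null
python3 -m creep '[{"slide":[0,0,0],"angular":[0,0,0],"claw":1},{"slide":[0,0,0],"angular":[0,0,0],"claw":1},{"slide":[0,0,0],"angular":[0,0,0],"claw":1}]'  >/dev/null
python3 - <<'E'
from h import *
a,b=[viewer.snapshot(n) for n in('top','side')]
cv2.imwrite('pics/top2.png',a);cv2.imwrite('pics/side2.png',b)
A=cv2.resize(a[170:220,225:275],(400,400),interpolation=cv2.INTER_CUBIC);B=cv2.resize(b[180:230,235:285],(400,400),interpolation=cv2.INTER_CUBIC)
cv2.imwrite('pics/c2.png',np.hstack([A,B]))
E
python3 go.py .558,-.266,.239 .558,-.266,.15 .558,-.266,.092
```

```text
t 10.8 tcp [ 0.5562 -0.2649  0.2427] xt yaw 71.09 tilt mrad [-2.3  2.1] gap 1.0054757954695825 gf 0.0 F [ 0.5 -0.3 -0.5] q [-0.63  0.5   1.44  0.    1.2  -0.3 ]
.558,-.266,.239 slide cm [-0.05  0.21  0.37]
.558,-.266,.15 slide cm [-0.01  0.03  8.9 ]
.558,-.266,.092 slide cm [-0.01  0.02  5.8 ]
```

View pics/c2.png

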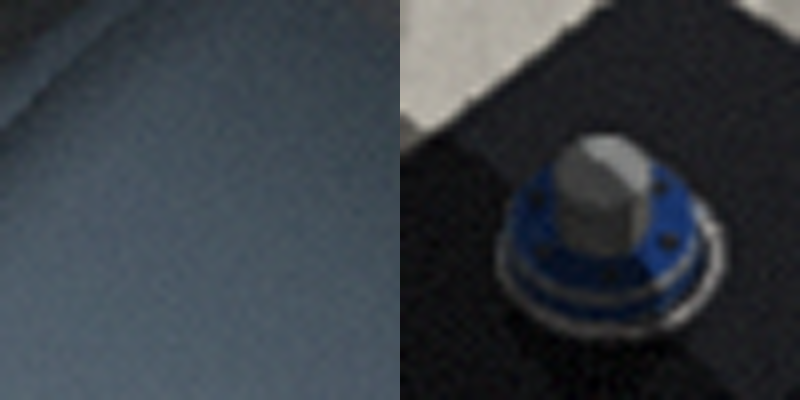

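The blue head stands upright in the ring, with its boss top at about side-view pixel (260.1,201). The arm hides it in the top view. Next I'll go down on the gauge housing.

```bash
python3 -c "
from h import *
print(plane('side',(260.1,200.9),.057),pix('side',(.526,.019,.057)))"
python3 -m creep '[{"slide":[0,0.15,3],"angular":[0,0,0],"claw":1},{"slide":[0,0,3],"angular":[0,0,0],"claw":1},{"slide":[0,0,2.5],"angular":[0,0,0],"claw":1},{"slide":[0,0,2],"angular":[0,0,0],"claw":1},{"slide":[0,0,1.5],"angular":[0,0,0],"claw":1},{"slide":[0,0,1],"angular":[0,0,0],"claw":1},{"slide":[0,0,1],"angular":[0,0,0],"claw":1},{"slide":[0,0,0.9],"angular":[0,0,0],"claw":1},{"slide":[0,0,0],"angular":[0,0,0],"claw":1},{"slide":[0,0,0],"angular":[0,0,0],"claw":1}]' 
python3 go.py; python3 - <<'E'
from h import *
a,b=[viewer.snapshot(n) for n in('top','side')]
A=cv2.resize(a[130:210,320:400],(400,400),interpolation=cv2.INTER_CUBIC);B=cv2.resize(b[90:170,260:340],(400,400),interpolation=cv2.INTER_CUBIC)
cv2.imwrite('pics/c3.png',np.hstack([A,B]))
E
```

```text
[0.52630722 0.02215297 0.057     ] [260.79559685 200.23814412]
t: 11.63
tcp_pos: [0.5584, -0.2669, 0.0949]
tool_rot: [0.814, 0.581, -0.0, -0.0]
force: [0.3, 0.2, 0.0]
finger_gap: 0.997
gripper_force: 0.0
t 11.63 tcp [ 0.5584 -0.2669  0.0949] xt yaw 71.05 tilt mrad [-0.  0.] gap 0.9969525584203923 gf 0.0 F [0.3 0.2 0. ] q [-0.63  0.69  1.56  0.    0.89 -0.3 ]
```

View pics/c3.png

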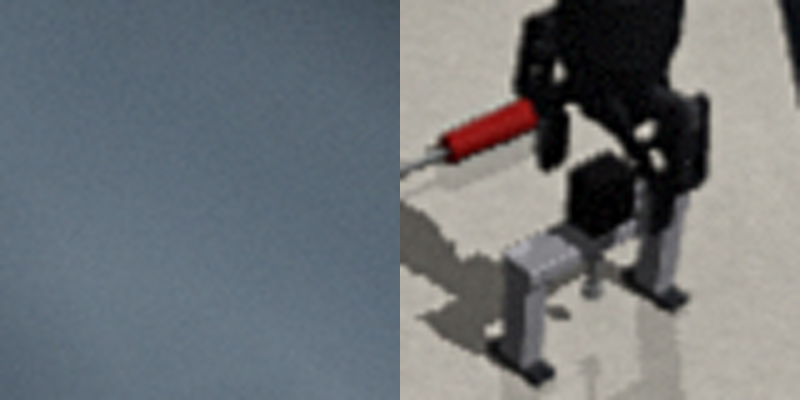

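The fingers straddle the housing cleanly in the side view. I'll close and lift.

```bash
python3 -m creep '[{"slide":[0,0,0.3],"angular":[0,0,0],"claw":1},{"slide":[0,0,0],"angular":[0,0,0],"claw":-1},{"slide":[0,0,0],"angular":[0,0,0],"claw":-1},{"slide":[0,0,0],"angular":[0,0,0],"claw":-1},{"slide":[0,0,0],"angular":[0,0,0],"claw":-1},{"slide":[0,0,0],"angular":[0,0,0],"claw":-1},{"slide":[0,0,0],"angular":[0,0,0],"claw":-1},{"slide":[0,0,0],"angular":[0,0,0],"claw":-1},{"slide":[0,0,0],"angular":[0,0,0],"claw":-1},{"slide":[0,0,0],"angular":[0,0,0],"claw":-1}]' 80
python3 go.py
python3 -m creep '[{"slide":[0,0,-0.5],"angular":[0,0,0],"claw":-1},{"slide":[0,0,-1],"angular":[0,0,0],"claw":-1},{"slide":[0,0,-1.5],"angular":[0,0,0],"claw":-1},{"slide":[0,0,-2],"angular":[0,0,0],"claw":-1},{"slide":[0,0,-2],"angular":[0,0,0],"claw":-1},{"slide":[0,0,-1.5],"angular":[0,0,0],"claw":-1},{"slide":[0,0,-0.5],"angular":[0,0,0],"claw":-1},{"slide":[0,0,0],"angular":[0,0,0],"claw":-1},{"slide":[0,0,0],"angular":[0,0,0],"claw":-1},{"slide":[0,0,0],"angular":[0,0,0],"claw":-1}]' 
python3 go.py .5263,.020,.183; python3 - <<'E'
from h import *
b=viewer.snapshot('side'); a=viewer.snapshot('top')
cv2.imwrite('pics/top3.png',a);cv2.imwrite('pics/side3.png',b)
B=cv2.resize(b[70:190,240:360],(600,600),interpolation=cv2.INTER_CUBIC)
cv2.imwrite('pics/c4.png',B)
E
```

```text
t: 12.57
tcp_pos: [0.5591, -0.2675, 0.0922]
tool_rot: [0.814, 0.581, 0.0, 0.001]
force: [1.6, -0.8, 2.6]
finger_gap: 0.346
gripper_force: 79.4
t 12.57 tcp [ 0.5591 -0.2675  0.0922] xt yaw 71.02 tilt mrad [ 1.7 -1. ] gap 0.34635674193823063 gf 79.44419860839844 F [ 1.6 -0.8  2.6] q [-0.63  0.7   1.56  0.    0.88 -0.3 ]
t: 13.4
tcp_pos: [0.5569, -0.2661, 0.18]
tool_rot: [0.814, 0.581, -0.001, -0.002]
force: [0.8, 0.3, -8.6]
finger_gap: 0.344
gripper_force: 79.9
t 13.4 tcp [ 0.5569 -0.2661  0.18  ] xt yaw 71.03 tilt mrad [-3.8  2.6] gap 0.34356149115640733 gf 79.87240791320801 F [ 0.8  0.3 -8.6] q [-0.63  0.58  1.5  -0.    1.07 -0.3 ]
.5263,.020,.183 slide cm [ 26.06 -12.19  -0.21]
```

View pics/c4.png

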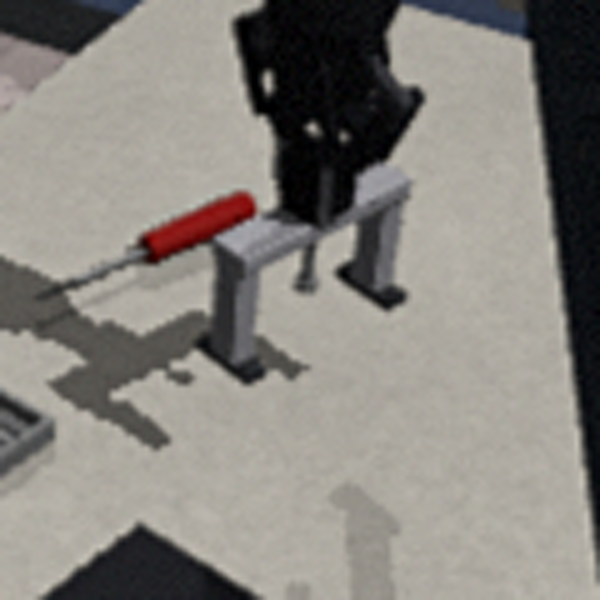

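The gauge is lifted level. The foot is at crop (306,285) and the sole ends at about (197,345), (250,378), (340,272) and (395,306). I'll check the foot's offset from the TCP.

```bash
python3 - <<'E'
from h import *
s=lambda u,v:(u/5+240-.4,v/5+70-.4)
print('foot',plane('side',s(306,286),.119))
Q=[plane('side',s(*q),.088) for q in((197,345),(250,380),(340,272),(395,306))]
print(np.round(Q,4),np.mean(Q,0)); L=(Q[0]+Q[1]-Q[2]-Q[3])/2; print(np.linalg.norm(L),np.degrees(np.arctan2(L[1],L[0])))
E
```

```text
foot [ 0.55630077 -0.26664337  0.119     ]
[[ 0.6034 -0.2134  0.088 ]
 [ 0.5578 -0.2004  0.088 ]
 [ 0.5624 -0.3322  0.088 ]
 [ 0.5149 -0.3176  0.088 ]] [ 0.55964214 -0.26590738  0.088     ]
0.12525421005250464 70.41526426660747
```

```bash
python3 -m creep '[{"slide":[1,-0.47,0],"angular":[0,0,0],"claw":-1},{"slide":[2,-0.94,0],"angular":[0,0,0],"claw":-1},{"slide":[2,-0.94,0],"angular":[0,0,0],"claw":-1},{"slide":[2,-0.94,0],"angular":[0,0,0],"claw":-1},{"slide":[2,-0.94,0],"angular":[0,0,0],"claw":-1},{"slide":[2,-0.94,0],"angular":[0,0,0],"claw":-1},{"slide":[2,-0.94,0],"angular":[0,0,0],"claw":-1},{"slide":[2,-0.94,0],"angular":[0,0,0],"claw":-1},{"slide":[2,-0.94,0],"angular":[0,0,0],"claw":-1},{"slide":[2,-0.94,0],"angular":[0,0,0],"claw":-1}]' >/dev/null
python3 -m creep '[{"slide":[2,-0.94,0],"angular":[0,0,0],"claw":-1},{"slide":[2,-0.94,0],"angular":[0,0,0],"claw":-1},{"slide":[1.5,-0.7,0],"angular":[0,0,0],"claw":-1},{"slide":[1,-0.47,0],"angular":[0,0,0],"claw":-1},{"slide":[0.5,-0.24,0],"angular":[0,0,0],"claw":-1},{"slide":[0,0,0],"angular":[0,0,0],"claw":-1},{"slide":[0,0,0],"angular":[0,0,0],"claw":-1},{"slide":[0,0,0],"angular":[0,0,0],"claw":-1},{"slide":[0,0,0],"angular":[0,0,0],"claw":-1}]' >/dev/null
python3 go.py .5263,.020,.183; python3 - <<'E'
from h import *
b=viewer.snapshot('side'); cv2.imwrite('pics/side4.png',b)
B=cv2.resize(b[135:255,200:320],(600,600),interpolation=cv2.INTER_CUBIC)
cv2.imwrite('pics/c5.png',B)
E
```

```text
t 15.08 tcp [0.5277 0.0175 0.1818] xt yaw 70.96 tilt mrad [ 0.4 -0.4] gap 0.34317978971039653 gf 79.98117327690125 F [ 0.2  0.1 -8.2] q [-0.18  0.47  1.73 -0.    0.95  0.15]
.5263,.020,.183 slide cm [ 0.19 -0.21 -0.12]
```

View pics/c5.png

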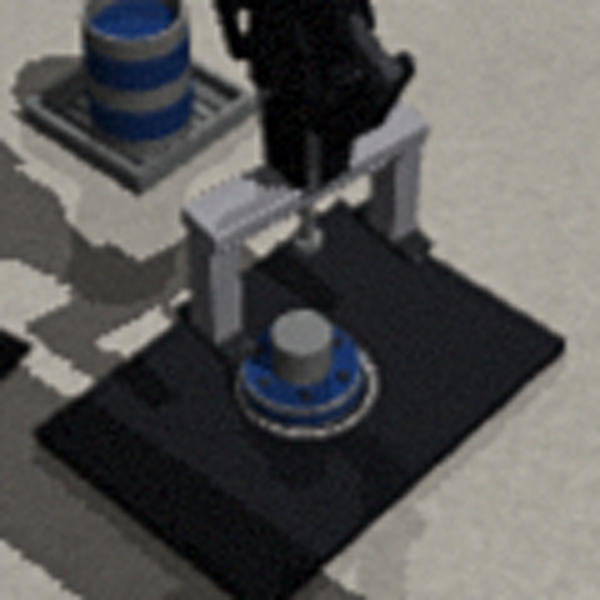

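The gauge hangs over the head. The foot disc is at crop (309,240), the boss top centre at (302,332), and the blue head is in the ring.

```bash
python3 - <<'E'
from h import *
b=cv2.imread('pics/side4.png'); g=cv2.cvtColor(b,cv2.COLOR_BGR2GRAY)
hsv=cv2.cvtColor(b,cv2.COLOR_BGR2HSV)
m=cv2.inRange(hsv,(0,0,100),(180,90,255))
for q in blobs(m,(250,192,272,215),10):
    e=cv2.fitEllipse(cv2.convexHull(cv2.findNonZero(q[3].astype(np.uint8)))); print('boss',q[:3],e,plane('side',e[0],.057))
s=lambda u,v:(u/5+200-.4,v/5+135-.4)
f=plane('side',s(309,240),.120); h=plane('side',s(302,332),.057); print(f,h,(h-f)*1000)
E
python3 go.py
```

```text
boss (80, array([260. , 201.1]), array([255, 197,  12,   9], dtype=int32)) ((260.09857177734375, 200.97901916503906), (8.297025680541992, 11.675817489624023), 88.83727264404297) [0.52615182 0.0224077  0.057     ]
[0.5279315  0.01317436 0.12      ] [0.52634155 0.02262085 0.057     ] [ -1.58994311   9.44649469 -63.        ]
t 15.13 tcp [0.5276 0.0176 0.1818] xt yaw 70.95 tilt mrad [ 0.3 -0.3] gap 0.3405756224894535 gf 79.97978925704956 F [-0.8  0.6 -7.8] q [-0.18  0.47  1.73 -0.    0.95  0.15]
```

```bash
python3 -m creep '[{"slide":[0.33,-0.27,0.5],"angular":[0,0,0],"claw":-1},{"slide":[0,0,1],"angular":[0,0,0],"claw":-1},{"slide":[0,0,1],"angular":[0,0,0],"claw":-1},{"slide":[0,0,1],"angular":[0,0,0],"claw":-1},{"slide":[0,0,1],"angular":[0,0,0],"claw":-1},{"slide":[0,0,0.6],"angular":[0,0,0],"claw":-1},{"slide":[0,0,0.3],"angular":[0,0,0],"claw":-1},{"slide":[0,0,0],"angular":[0,0,0],"claw":-1},{"slide":[0,0,0],"angular":[0,0,0],"claw":-1},{"slide":[0,0,0],"angular":[0,0,0],"claw":-1}]' >/dev/null
python3 go.py; python3 - <<'E'
from h import *
b=viewer.snapshot('side'); cv2.imwrite('pics/side5.png',b)
B=cv2.resize(b[165:240,225:300],(600,600),interpolation=cv2.INTER_CUBIC)
cv2.imwrite('pics/c6.png',B)
E
```

```text
t 15.97 tcp [0.5263 0.0225 0.1282] xt yaw 71.03 tilt mrad [ 1.2 -0.2] gap 0.34142633232849257 gf 79.76637482643127 F [ 0.5  0.1 -7.4] q [-0.17  0.55  1.77 -0.    0.82  0.16]
```

View pics/c6.png

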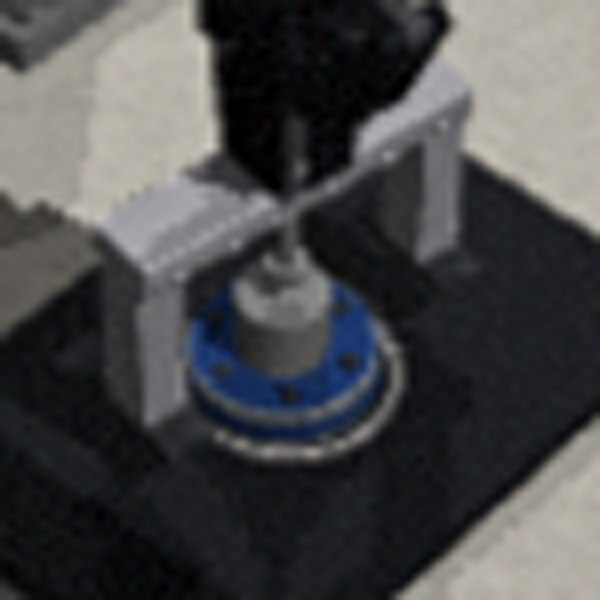

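The foot disc at crop (288,268) is about 9 mm above the boss, centred at (284,291). Allowing for the height, it is within about 2.5 mm of the axis, and the legs are clear. I'll lower gently.

```bash
python3 -m creep '[{"slide":[0,0,0.3],"angular":[0,0,0],"claw":-1},{"slide":[0,0,0.3],"angular":[0,0,0],"claw":-1},{"slide":[0,0,0.2],"angular":[0,0,0],"claw":-1},{"slide":[0,0,0.2],"angular":[0,0,0],"claw":-1},{"slide":[0,0,0.2],"angular":[0,0,0],"claw":-1},{"slide":[0,0,0.2],"angular":[0,0,0],"claw":-1},{"slide":[0,0,0.2],"angular":[0,0,0],"claw":-1},{"slide":[0,0,0.2],"angular":[0,0,0],"claw":-1},{"slide":[0,0,0.15],"angular":[0,0,0],"claw":-1},{"slide":[0,0,0],"angular":[0,0,0],"claw":-1}]'
python3 -m creep '[{"slide":[0,0,0.1],"angular":[0,0,0],"claw":-1},{"slide":[0,0,0.08],"angular":[0,0,0],"claw":-1},{"slide":[0,0,0],"angular":[0,0,0],"claw":-1},{"slide":[0,0,0],"angular":[0,0,0],"claw":-1}]'
```

```text
t: 16.85
tcp_pos: [0.5258, 0.0225, 0.108]
tool_rot: [0.814, 0.581, -0.0, -0.0]
force: [-0.5, 0.4, -6.7]
finger_gap: 0.339
gripper_force: 80.0
t: 17.18
tcp_pos: [0.5259, 0.0225, 0.1066]
tool_rot: [0.814, 0.581, 0.0, 0.0]
force: [-0.3, -0.1, -5.5]
finger_gap: 0.339
gripper_force: 80.2
```

```bash
python3 -m creep '[{"slide":[0,0,0.08],"angular":[0,0,0],"claw":-1},{"slide":[0,0,0.08],"angular":[0,0,0],"claw":-1},{"slide":[0,0,0],"angular":[0,0,0],"claw":-1},{"slide":[0,0,0],"angular":[0,0,0],"claw":-1}]'
python3 -m creep '[{"slide":[0,0,0.06],"angular":[0,0,0],"claw":-1},{"slide":[0,0,0.04],"angular":[0,0,0],"claw":-1},{"slide":[0,0,0],"angular":[0,0,0],"claw":-1},{"slide":[0,0,0],"angular":[0,0,0],"claw":-1}]'
```

```text
t: 17.52
tcp_pos: [0.5259, 0.0225, 0.1049]
tool_rot: [0.814, 0.581, 0.0, 0.0]
force: [-0.2, -0.6, -5.6]
finger_gap: 0.343
gripper_force: 80.2
t: 17.85
tcp_pos: [0.5259, 0.0225, 0.1042]
tool_rot: [0.814, 0.581, 0.0, 0.0]
force: [-1.8, 0.2, -2.0]
finger_gap: 0.345
gripper_force: 80.6
```

```bash
python3 -m creep '[{"slide":[0,0,0.06],"angular":[0,0,0],"claw":-1},{"slide":[0,0,0],"angular":[0,0,0],"claw":-1},{"slide":[0,0,0],"angular":[0,0,0],"claw":-1}]'
python3 -m creep '[{"slide":[0,0,0.03],"angular":[0,0,0],"claw":-1},{"slide":[0,0,0],"angular":[0,0,0],"claw":-1},{"slide":[0,0,0],"angular":[0,0,0],"claw":-1}]' 20
```

```text
t: 18.1
tcp_pos: [0.526, 0.0225, 0.1041]
tool_rot: [0.814, 0.581, 0.0, 0.0]
force: [-1.5, -0.3, 5.3]
finger_gap: 0.339
gripper_force: 81.6
t: 18.35
tcp_pos: [0.5261, 0.0225, 0.1041]
tool_rot: [0.814, 0.581, 0.0, 0.0]
force: [-2.1, -0.2, 8.0]
finger_gap: 0.343
gripper_force: 82.3
```

The gauge is standing: the force is now upward and z has stopped falling. I'll open gently and retreat straight up.

```bash
python3 -m creep '[{"slide":[0,0,-0.05],"angular":[0,0,0],"claw":-0.25},{"slide":[0,0,0],"angular":[0,0,0],"claw":-0.1},{"slide":[0,0,0],"angular":[0,0,0],"claw":0.2},{"slide":[0,0,0],"angular":[0,0,0],"claw":0.7},{"slide":[0,0,0],"angular":[0,0,0],"claw":1},{"slide":[0,0,0],"angular":[0,0,0],"claw":1},{"slide":[0,0,0],"angular":[0,0,0],"claw":1},{"slide":[0,0,-1],"angular":[0,0,0],"claw":1},{"slide":[0,0,-2],"angular":[0,0,0],"claw":1},{"slide":[0,0,-3],"angular":[0,0,0],"claw":1}]'
python3 -m creep '[{"slide":[0,0,-3],"angular":[0,0,0],"claw":1},{"slide":[0,0,-3],"angular":[0,0,0],"claw":1},{"slide":[0,0,-2],"angular":[0,0,0],"claw":1},{"slide":[0,0,0],"angular":[0,0,0],"claw":1},{"slide":[-3.5,0,0],"angular":[0,0,0],"claw":1},{"slide":[-3.5,0,0],"angular":[0,0,0],"claw":1},{"slide":[-3.5,0,0],"angular":[0,0,0],"claw":1},{"slide":[-3.5,0,0],"angular":[0,0,0],"claw":1},{"slide":[0,0,0],"angular":[0,0,0],"claw":1},{"slide":[0,0,0],"angular":[0,0,0],"claw":1}]'
python3 - <<'E'
from h import *
b=viewer.snapshot('side'); cv2.imwrite('pics/side6.png',b)
B=cv2.resize(b[160:240,220:300],(600,600),interpolation=cv2.INTER_CUBIC)
cv2.imwrite('pics/c7.png',B)
E
```

```text
t: 19.18
tcp_pos: [0.524, 0.0228, 0.1626]
tool_rot: [0.814, 0.581, -0.002, -0.002]
force: [0.3, -1.0, -0.3]
finger_gap: 0.999
gripper_force: 0.0
t: 20.02
tcp_pos: [0.4795, -0.1112, 0.2433]
tool_rot: [0.815, 0.579, -0.0, -0.0]
force: [0.3, 0.3, -0.4]
finger_gap: 0.997
gripper_force: 0.0
```

View pics/c7.png

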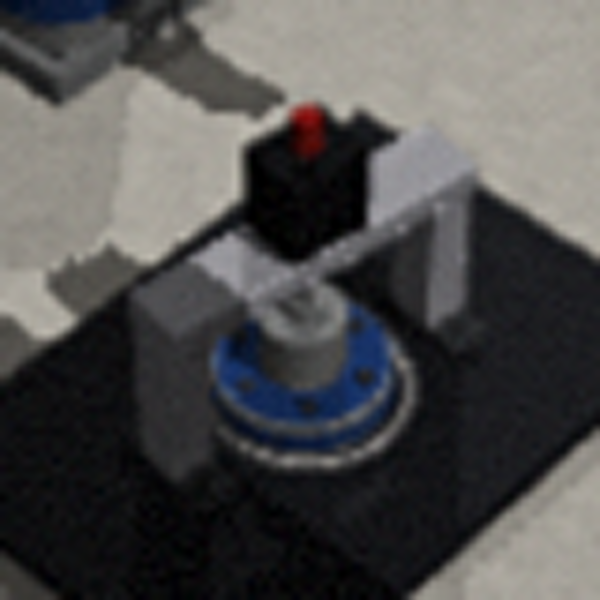

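The red spindle stands clear of the housing, with its top at crop (307,110). The foot sits on the boss at about (304,303) and the legs are on the plate. One check of the spindle axis against the head:

```bash
python3 - <<'E'
from h import *
s=lambda u,v:(u/7.5+220-.4,v/7.5+160-.4)
print('spindle',plane('side',s(307,112),.156),'foot',plane('side',s(304,303),.059),'boss',plane('side',(260.1,200.98),.057))
E
python3 go.py
```

```text
spindle [0.52628179 0.02029275 0.156     ] foot [0.52706057 0.0207842  0.059     ] boss [0.52614649 0.02240872 0.057     ]
t 20.07 tcp [ 0.4798 -0.11    0.2433] xt yaw 70.91 tilt mrad [-0.7  1. ] gap 1.0002566905446615 gf 0.0 F [ 0.1 -0.3 -0.4] q [-0.45  0.33  1.74  0.    1.07 -0.12]
```

The spindle and foot lie within about 2 mm of the boss axis, and the reading height fits 15 mm. Handing in.

```bash
python3 -c "
from station import ticket
print(ticket.sign_off())"
```

```text
the job is handed in; nothing more can be done
None
```

The blue head is flat in the ring, and the bridge gauge stands over it with its foot about 2 mm from the boss axis by camera; I handed the job in at about 20 s, and no verdict came back.

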